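# Recap the gas hob and show the wok jet to the camera with an inspection mirror

### The job

The gas hob has just been cleaned: put the two loose small burner caps back on the two small burners that are bare, seated fully home, and leave the caps that are already fitted and everything else on the worktop alone. Then pick up the inspection mirror and hold it over the open wok burner, glass down, its centre straight above the brass jet and somewhere between 12 and 26 cm above the worktop, angled so that the little camera on the tripod sees the jet in the middle of the glass. Finish while still holding the mirror steady at that angle, touching nothing else with it.

Things in the scene. Friction and masses are not known exactly. Their poses are not given: they have to be found in the camera images.
- hob: Fixed gas hob, steel plate 480 (x) x 530 (y) x 8 mm. Origin under its centre at worktop level, z up; +x is the cook's side with a row of knobs (tops 35 high) 205 from centre. In the middle the open wok well: aluminium cup, outer diameter 96, inner 60, rim 34 above the worktop. Four small burners stand 105 (x) and 165 (y) either side of centre.
- jet (a point): Tip of the brass gas jet (diameter 12 mm) in the middle of the wok well's floor, 18 above the worktop, 16 below the well's rim, pointing up: the marker to be shown to the camera. Only a line of sight from well above gets to it.
- camera_view (a point): Point in the air straight above the jet, 190 mm above the worktop, at which the small grey camera looks (fixed, on a table tripod 110 mm high beyond the cook's side of the hob). x points along the camera's line of view to its lens centre, 340 mm away (lens 324 from the jet horizontally, 87 above the worktop); y is level, square to it. Where the camera stands around the well varies.
- mirror: Inspection mirror, about 140 g, rigid, starts lying glass down. Blue grip 18 wide, z 4 to 22, from x -80 to 25 (black end knob, diameter 22, x -80 to -68), steel rod, round black head of diameter 82, 10 thick, centred at x 125, glass (diameter 76) in its underside. Origin: worktop level under the grip, near balance. x: towards the head; z: out of the mirror's BACK (glass faces -z).
- mirror_face (a point): Centre of the glass, in its plane, 125 mm along x from the mirror's origin and at the origin's height. Axes as the mirror's.
- burner_a_seat (a point): Centre of the top of one of four equal small burners (aluminium crown, diameter 53, on a flange of 74): the plane a cap's brim rests on, 32 mm above the worktop, z up. Bore for the cap's boss: diameter 37, 17 deep. Which burner is at which corner varies; two of the four carry a cap at the start, two are bare.
- burner_b_seat (a point): Centre of the top of one of four equal small burners (aluminium crown, diameter 53, on a flange of 74): the plane a cap's brim rests on, 32 mm above the worktop, z up. Bore for the cap's boss: diameter 37, 17 deep. Which burner is at which corner varies; two of the four carry a cap at the start, two are bare.
- burner_c_seat (a point): Centre of the top of one of four equal small burners (aluminium crown, diameter 53, on a flange of 74): the plane a cap's brim rests on, 32 mm above the worktop, z up. Bore for the cap's boss: diameter 37, 17 deep. Which burner is at which corner varies; two of the four carry a cap at the start, two are bare.
- burner_d_seat (a point): Centre of the top of one of four equal small burners (aluminium crown, diameter 53, on a flange of 74): the plane a cap's brim rests on, 32 mm above the worktop, z up. Bore for the cap's boss: diameter 37, 17 deep. Which burner is at which corner varies; two of the four carry a cap at the start, two are bare.
- cap_1: Black enamelled small burner cap, about 120 g, all four alike: brim of diameter 60 from 7 to 16 mm above the origin (bevelled from 13.5 up), below it a boss of diameter 30, 7 high. Origin: centre of the boss's underside, z up. Fitted: brim on the crown, origin 7 below the seat. Two caps are fitted at the start, two lie boss down on the worktop.
- cap_2: Black enamelled small burner cap, about 120 g, all four alike: brim of diameter 60 from 7 to 16 mm above the origin (bevelled from 13.5 up), below it a boss of diameter 30, 7 high. Origin: centre of the boss's underside, z up. Fitted: brim on the crown, origin 7 below the seat. Two caps are fitted at the start, two lie boss down on the worktop.
- cap_3: Black enamelled small burner cap, about 120 g, all four alike: brim of diameter 60 from 7 to 16 mm above the origin (bevelled from 13.5 up), below it a boss of diameter 30, 7 high. Origin: centre of the boss's underside, z up. Fitted: brim on the crown, origin 7 below the seat. Two caps are fitted at the start, two lie boss down on the worktop.
- cap_4: Black enamelled small burner cap, about 120 g, all four alike: brim of diameter 60 from 7 to 16 mm above the origin (bevelled from 13.5 up), below it a boss of diameter 30, 7 high. Origin: centre of the boss's underside, z up. Fitted: brim on the crown, origin 7 below the seat. Two caps are fitted at the start, two lie boss down on the worktop.
- wok_crown: Wok burner crown taken off for cleaning: bare aluminium ring, outer diameter 116, bore 72, 22 high, lying on the worktop. Loose bystander.
- wok_cap: Black enamelled disc, diameter 100, 9 thick, no boss: the wok burner's own cap, lying on the worktop. Much bigger than the small caps and fits none of the small burners; stays where it is. Loose bystander.
- cup: Orange espresso mug, mouth diameter 68, 58 high. Loose bystander.
- screwdriver: Screwdriver lying on the worktop, about 200 long. Loose bystander.
- brush: Cleaning brush lying on the worktop, about 200 long. Loose bystander.
- mill: Dark turned-wood pepper mill, 195 high, 58 across. Loose bystander.
- jar: Glass jar with a steel lid, 95 high, 72 across. Loose bystander.

How it is judged:
By the outcome, as a careful person would: the job done as asked, in the order asked, and still so for the second after the job is handed in, while the arm keeps its last pose, push and grip.
It also fails if it takes over 67 s, if anything falls off the work surface, if the arm or the gripper's body presses on something with over 40 N, if the wrist force passes 120 N, or if a joint passes its speed limit or range.

### The arm

A 6-joint arm with a two-finger parallel gripper is mounted at the origin on the work surface. World frame = base frame: x ahead of the robot, y to its left, z up, the work surface at z = 0. Lengths are in mm, angles in rad, forces in N, time in s.
With the tool pointing down it reaches from about 300 to 775 mm from the base axis. Payload 14.6 kg.
Tool frame: the origin (TCP) lies midway between the tips of the shut fingers; the grasp point (between the pads) lies 19 mm behind it; y points along the fingers, z is the direction in which the jaws open and shut, and the axes are right-handed (so a half turn about y gives the same grasp; the last joint's range is limited). The gripper opens to 94 mm and grips with 3 to 60 N. Pads are 16 mm wide; open, the fingers measure 119 mm over their backs; the gripper's body (75 mm by 177 mm) begins 78 mm behind the grasp point.
Start: joints at [-1.263, 0.3, 1.521, -0, 1.321, -0.067], TCP at [201.34, -511.812, 179.346] pointing down, gripper open.
Joint ranges: [-3.03, 3.03], [-0.79, 2.21], [0.23, 2.52], [-1.04, 4.18], [0, 3.07], [-2.55, 2.55]. Speed limits (rad/s): [2.22, 2.22, 2.57, 3.14, 3.14, 3.14].

### API

Orientations are given as [roll, pitch, yaw] about the fixed x, y, z axes, in that order (R = Rz(yaw) Ry(pitch) Rx(roll)).
In Python, from cell import manip gives the robot as it stands.
- The arm moves only by the tool play_rows, never from a script. Its argument "series" is a list of rows, each a list of 3 entries, a list of its own where there are three numbers: the shift along the tool's x, y, z in m, then the turn about the tool's y in rad, then the closure, from 0 (fully open) to 1 (shut). In form: [[[dx, dy, dz], twist, grip], ...]. A call has 1 to 20 rows; each row is the pose to reach, as a shift and turn from the pose measured when the call began, along the tool's axes at that moment; what a row does not reach only later rows make up. A row lasts 1/10 s, in which the tool goes at most 50 mm and 8.59 degrees, less where a joint would pass 70% of its speed; a pose out of reach is approached as far as the arm can. A call with a gripper value outside its range is refused whole. The fingers move at their own pace and stop on an object; "squeeze" is the grip in N (left out, the last holds). Time passes only in rows, so rows that repeat a pose let the fingers close. It gives the time, the measured TCP pose, the force and the opening at its end, in the units of the state.
- manip.read_state(): the state, without advancing time (a new reading comes with each control period).
- manip.camera(name): name is "scene" or "top" or "wrist"; returns the picture (400x640x3 uint8, red, green, blue); there is no depth.
- manip.camera_params(name): a dict with "K" (3x3 intrinsics, pixels), "rvec" (rotation vector, rad) and "tvec" (3), from world to camera coordinates, as OpenCV has them. Camera axes: x right, y down, z forward; pixel columns grow to the right and rows downward; lengths in mm; the calibration is good to about 2 mm. A picture is of the moment at which its call begins: read the wrist's pose just before it. camera_params takes no time and is no camera call; for the wrist camera it gives the pose at the moment of the call.
- manip.sign_off(): hands the job in, once; it reports no verdict.
The state is a dict: "clock": time; "joints": joint angles; "qd": joint speeds; "effort": joint torques, N m; "eef_pos": TCP position; "eef_rot": TCP orientation; "wrist_force": force on the tool from outside, world axes, zero at the start; "moment": the same for the moment, N m; "finger_gap": finger opening in mm.
Only numpy, scipy, OpenCV 4.12 (cv2) and the standard library are available. Lean on these libraries where they do the work, as an engineer would, in place of code of your own. Each camera call takes 0.05 s, during which the arm holds its last target. There are 200 camera calls.

## Working session

There is one attempt and no reset: what is moved stays moved. The work goes in short steps, Python scripts to look and compute and a tool call to move; the robot and the scene stay as the last step left them, time stands still between calls to the robot, and variables do not carry over. Pictures are saved under pics/ and viewed, about 8 in all and at most 12, crops included, and the job is handed in when it is done.

Besides the shell and the picture viewer there is one more tool, called after "Emit:" in YAML: its name, and indented under it one key for each argument. play_rows: Moves the arm, as the interface text tells. Its arguments: {"type":"object","properties":{"series":{"type":"array","items":{"type":"array"}},"squeeze":{"type":"number"}},"required":["series"]}

```bash
ls; mkdir -p pics; python3 - <<'E'
from cell import manip
import cv2,numpy as np
print(manip.read_state())
for n in("top","scene","wrist"):
    p=manip.camera_params(n);print(n,p)
    cv2.imwrite(f"pics/{n}0.png",manip.camera(n)[:,:,::-1])
E
```

```text
pics
{'clock': 0.0, 'joints': array([-1.26261336e+00,  3.00484750e-01,  1.52158578e+00, -2.19259683e-06,
        1.32070037e+00, -6.66042381e-02]), 'qd': array([-0.00101611, -0.00044879, -0.00036948, -0.00172879, -0.00053405,
        0.00089258]), 'effort': array([ 8.55446451e-04, -5.31803226e+01, -3.52739596e+01,  7.08506349e-02,
        2.42993556e-02, -1.26439249e-04]), 'eef_pos': array([ 201.2454511 , -511.54134055,  178.77687721]), 'eef_rot': array([-1.57197209e+00,  7.62986080e-05, -2.76680495e+00]), 'wrist_force': array([-0.38790697, -0.82760182,  0.43619966]), 'moment': array([ 0.0070773 ,  0.04444988, -0.00679008]), 'finger_gap': 93.9422618975556}
top {'K': array([[361.82352787,   0.        , 318.55190845],
       [  0.        , 361.82352787, 196.64644281],
       [  0.        ,   0.        ,   1.        ]]), 'rvec': array([ 2.14003166, -2.10112957,  0.18116847]), 'tvec': array([   3.75319706,  520.76522014, 1215.79689086])}
scene {'K': array([[405.80828933,   0.        , 315.69884698],
       [  0.        , 405.80828933, 196.67025955],
       [  0.        ,   0.        ,   1.        ]]), 'rvec': array([ 1.10530143,  2.24372937, -1.10579414]), 'tvec': array([ 293.47047652, -145.53986953, 1819.84526091])}
wrist {'K': array([[292.9418099 ,   0.        , 323.84574795],
       [  0.        , 292.9418099 , 197.93579447],
       [  0.        ,   0.        ,   1.        ]]), 'rvec': array([-2.39045687,  1.62806251,  0.23922327]), 'tvec': array([-548.9032422 ,  -30.48600418,  391.5211356 ])}
```

View pics/top0.png

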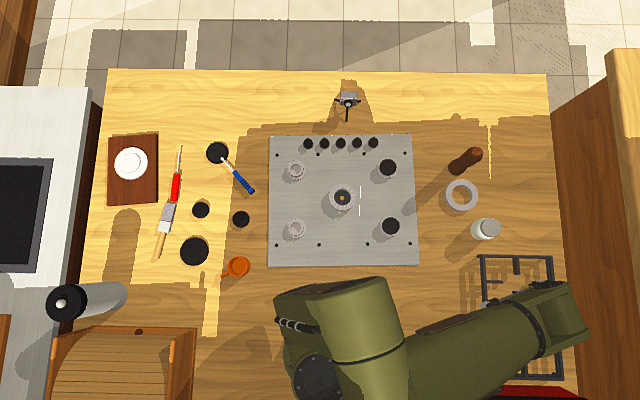

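View pics/scene0.png

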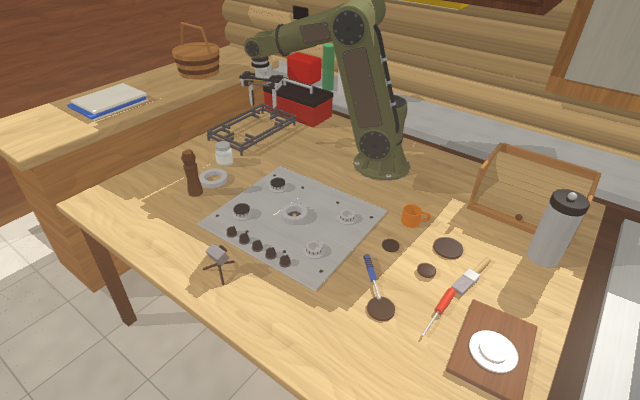

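The top view shows the loose caps at (201,209) and (241,219), and the bare burners at (296,170) and (296,229). The mirror head is at (217,152) with its grip end at (250,192), the well is at (342,198) and the tripod camera at (347,100).

```bash
cat > h.py <<'E'
from cell import manip
import cv2,numpy as np
from scipy.spatial.transform import Rotation as Ro
def shot(n,f=None):
    p=manip.camera_params(n); im=manip.camera(n)
    if f: cv2.imwrite(f"pics/{f}.png",im[:,:,::-1])
    return im,p
def cast(p,uv,z):
    R=cv2.Rodrigues(p["rvec"])[0];t=p["tvec"];c=-R.T@t
    uv=np.atleast_2d(np.float64(uv));d=np.c_[uv,np.ones(len(uv))]@np.linalg.inv(p["K"]).T@R
    return c+d*((z-c[2])/d[:,2])[:,None]
def proj(p,X): return cv2.projectPoints(np.float64(X).reshape(-1,3),p["rvec"],p["tvec"],p["K"],None)[0].reshape(-1,2)
def tool():
    s=manip.read_state();return s["eef_pos"],Ro.from_euler("xyz",s["eef_rot"]).as_matrix(),s
def delta(target,yawjaw=None):
    "tool-axis shift (m) to a world point; twist about tool y to bring jaw axis to world angle yawjaw"
    P,R,s=tool();d=R.T@(np.array(target)-P)/1000
    tw=None
    if yawjaw is not None:
        g=R.T@np.array([np.cos(yawjaw),np.sin(yawjaw),0]); tw=np.arctan2(g[0],g[2])
        tw=(tw+np.pi/2)%np.pi-np.pi/2
    return d.round(4),tw,P.round(1),s["joints"].round(2)
E
python3 - <<'E'
from h import *
im,p=shot("top","top1")
print("camC",-cv2.Rodrigues(p["rvec"])[0].T@p["tvec"])
hsv=cv2.cvtColor(im,cv2.COLOR_RGB2HSV)
def blobs(m,z,name,amin=40):
    n,l,s,c=cv2.connectedComponentsWithStats(m.astype(np.uint8))
    for i in range(1,n):
        if s[i,4]>=amin and 95<c[i][0]<560 and 60<c[i][1]<270: 
            pts=cv2.findContours((l==i).astype(np.uint8),0,1)[0][0][:,0]
            (cx,cy),r=cv2.minEnclosingCircle(pts)
            print(name,c[i].round(1),s[i,2:],cast(p,c[i],z)[0].round(0))
blobs(hsv[:,:,2]<50,13,"dark",40)
blobs((hsv[:,:,0]>100)&(hsv[:,:,0]<125)&(hsv[:,:,1]>150),15,"blue",20)
hm=((hsv[:,:,1]<30)&(hsv[:,:,2]>100)).astype(np.uint8)
n,l,s,c=cv2.connectedComponentsWithStats(hm)
i=l[250,340];pts=cv2.findContours((l==i).astype(np.uint8),0,1)[0][0]
q=cv2.approxPolyDP(cv2.convexHull(pts),8,True)[:,0];print("hob",q.tolist(),cast(p,q,8).round(0).tolist(),cv2.minAreaRect(cast(p,pts[:,0],8)[:,:2].astype(np.float32)))
print("burners",cast(p,[[296,170],[296,229]],28).round(0).tolist(),"well",cast(p,[342,198],34).round(),"lens",cast(p,[347,100],90).round())
w,pw=shot("wrist")
P,R,_=tool();print("wrist cam in tool", R.T@(-cv2.Rodrigues(pw["rvec"])[0].T@pw["tvec"]-P), "axes in tool\n",(R.T@cv2.Rodrigues(pw["rvec"])[0].T).round(2))
E
```

```text
camC [ 291.8917717    -3.5838283  1290.02284112]
dark [157. 168.] [ 2 67 70] [623. 607.  13.]
dark [373.  142.2] [ 9 11 70] [ 734. -183.   13.]
dark [307.8 143.3] [ 9 11 73] [726.  57.  13.]
dark [324.  142.9] [ 9 10 70] [729.  -2.  13.]
dark [340.2 142.7] [ 9 10 70] [731. -62.  13.]
dark [356.5 142.4] [10 10 70] [ 733. -122.   13.]
dark [216.6 152.4] [ 22  21 336] [686. 392.  13.]
dark [387.4 166.8] [ 16  16 185] [ 642. -235.   13.]
dark [200.2 209.5] [ 17  16 200] [473. 436.  13.]
dark [240.6 218.8] [ 16  16 205] [442. 290.  13.]
dark [390.5 225.5] [ 17  16 204] [ 428. -242.   13.]
dark [193.8 251.2] [ 29  27 609] [325. 447.  13.]
blue [242.9 181.8] [ 21  24 122] [577. 289.  15.]
hob [[13, 316]] [[94.0, 1052.0, 8.0]] ((94.15733337402344, 1052.07568359375), (0.0, 0.0), 0.0)
burners [[620.0, 97.0, 28.0], [408.0, 90.0, 28.0]] well [[520. -69.  34.]] lens [[863. -81.  90.]]
wrist cam in tool [ -83.00394121 -204.47849888   -0.75659756] axes in tool
 [[-0.    0.96  0.29]
 [-0.   -0.29  0.96]
 [ 1.    0.    0.  ]]
```

View pics/wrist0.png

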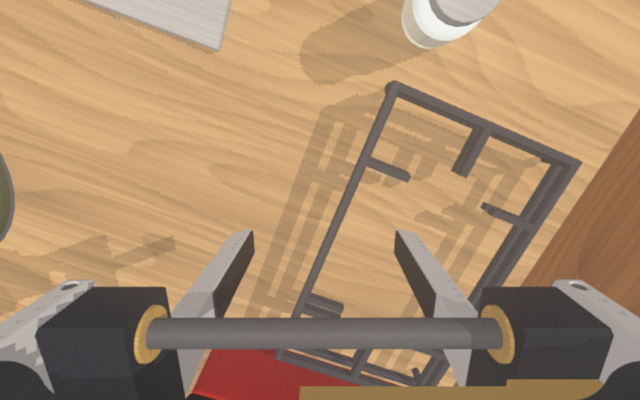

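The wrist camera looks outward past the fingers and shows only the grate and the jar here. Next I move to the loose-cap side for a close view.

```bash
python3 - <<'E'
from h import *
P,R,s=tool();print("tool x,z world",R[:,0].round(2),R[:,2].round(2))
print(delta([400,300,210],np.deg2rad(125)))
E
```

```text
tool x,z world [-0.93 -0.37 -0.  ] [ 0.37 -0.93 -0.  ]
(array([-0.482 , -0.0305, -0.6826]), np.float64(-0.23605528173948365), array([ 201.3, -511.7,  179.1]), array([-1.26,  0.3 ,  1.52,  0.  ,  1.32, -0.07]))
```

```bash
python3 - <<'E'
from h import *
print(delta([460,280,210],0),delta([330,-90,210],0))
E
```

```text
(array([-0.5305, -0.0306, -0.642 ]), np.float64(-1.1959863643730553), array([ 201.3, -511.7,  179.1]), array([-1.26,  0.3 ,  1.52,  0.  ,  1.32, -0.07])) (array([-0.2741, -0.0307, -0.3453]), np.float64(-1.1959863643730553), array([ 201.3, -511.7,  179.1]), array([-1.26,  0.3 ,  1.52,  0.  ,  1.32, -0.07]))
```

Emit:
play_rows:
  series:
    - [[-0.28, -0.03, -0.34], -0.6, 0]
    - [[-0.28, -0.03, -0.34], -0.6, 0]
    - [[-0.28, -0.03, -0.34], -0.6, 0]
    - [[-0.28, -0.03, -0.34], -0.6, 0]
    - [[-0.28, -0.03, -0.34], -0.6, 0]
    - [[-0.28, -0.03, -0.34], -0.6, 0]
    - [[-0.28, -0.03, -0.34], -0.6, 0]
    - [[-0.28, -0.03, -0.34], -0.6, 0]
    - [[-0.53, -0.03, -0.642], -1.196, 0]
    - [[-0.53, -0.03, -0.642], -1.196, 0]
    - [[-0.53, -0.03, -0.642], -1.196, 0]
    - [[-0.53, -0.03, -0.642], -1.196, 0]
    - [[-0.53, -0.03, -0.642], -1.196, 0]
    - [[-0.53, -0.03, -0.642], -1.196, 0]
    - [[-0.53, -0.03, -0.642], -1.196, 0]
    - [[-0.53, -0.03, -0.642], -1.196, 0]
    - [[-0.53, -0.03, -0.642], -1.196, 0]
    - [[-0.53, -0.03, -0.642], -1.196, 0]

```text
clock: 2.05
eef_pos: [459.6, 282.7, 208.4]
eef_rot: [-1.572, 0.0, -1.568]
wrist_force: [-0.1, -0.3, -0.1]
finger_gap: 93.9
```

```bash
python3 - <<'E'
from h import *
im,p=shot("wrist","w1");P,R,s=tool();print(s["clock"],P.round(1),s["joints"].round(2),s["qd"].round(2))
cv2.imwrite("pics/w1.png",im[:,:,::-1]);np.savez("w1.npz",im=im,**p)
hsv=cv2.cvtColor(im,cv2.COLOR_RGB2HSV)
for nm,m,z in(("dark",hsv[:,:,2]<50,14),("blue",(abs(hsv[:,:,0].astype(int)-112)<13)&(hsv[:,:,1]>130),15)):
    n,l,st,c=cv2.connectedComponentsWithStats(m.astype(np.uint8))
    for i in range(1,n):
        if st[i,4]>250:
            ct=cv2.findContours((l==i).astype(np.uint8),0,1)[0][0][:,0]
            g=cast(p,ct,z)[:,:2].astype(np.float32);(x,y),r=cv2.minEnclosingCircle(g)
            print(nm,st[i,:4],st[i,4],cast(p,c[i],z)[0].round(1),"circ",round(x,1),round(y,1),round(2*r))
E
```

```text
2.1 [459.3 280.9 208.6] [0.48 0.25 1.51 0.   1.38 0.48] [-0.04 -0.04  0.04 -0.01  0.   -0.02]
dark [122 316  58  84] 1860 [157.  -67.4  14. ] circ 156.9 -43.8 182
dark [  0 362  67  38] 1469 [-67.6 -97.   14. ] circ -61.0 -105.7 129
```

View pics/w1.png

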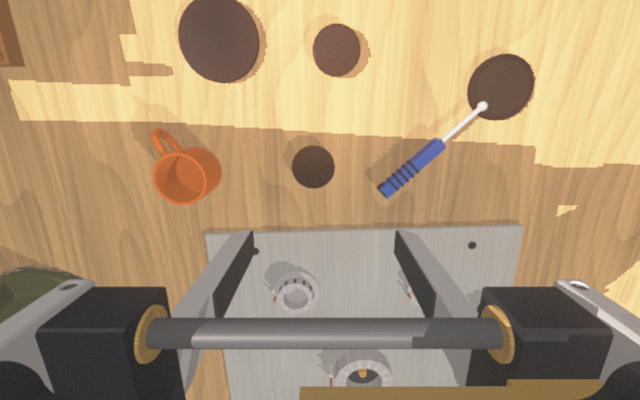

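This view shows the caps at (337,50) and (313,166), the mirror from (388,190) to its head at (501,86), a bare burner at (297,293), and the well behind the gripper bar.

```bash
cat >> h.py <<'E'
def darkblobs(im,p,z,lim=90,amin=300,box=None):
    hsv=cv2.cvtColor(im,cv2.COLOR_RGB2HSV);m=(hsv[:,:,2]<lim).astype(np.uint8)
    n,l,st,c=cv2.connectedComponentsWithStats(cv2.morphologyEx(m,cv2.MORPH_OPEN,np.ones((5,5))));out=[]
    for i in range(1,n):
        if st[i,4]>amin and st[i,1]+st[i,3]<300 and st[i,0]>0:
            ct=cv2.findContours((l==i).astype(np.uint8),0,1)[0][0][:,0]
            g=cast(p,ct,z)[:,:2].astype(np.float32);e=cv2.fitEllipse(g)
            print(st[i,:4],c[i].round(0),"ell",np.round(e[0],1),np.round(e[1],1))
E
python3 - <<'E'
from h import *
d=np.load("w1.npz");im=d["im"];p={k:d[k] for k in("K","rvec","tvec")}
darkblobs(im,p,13)
hsv=cv2.cvtColor(im,cv2.COLOR_RGB2HSV)
m=((abs(hsv[:,:,0].astype(int)-112)<15)&(hsv[:,:,1]>120)).astype(np.uint8);m[270:]=0
ys,xs=np.nonzero(m);g=cast(p,np.c_[xs,ys],18)[:,:2].astype(np.float32);print("blue",cv2.minAreaRect(g),g.mean(0))
cv2.imwrite("pics/burn.png",cv2.resize(im[215:345,200:540,::-1],None,fx=2.3,fy=2.3,interpolation=cv2.INTER_CUBIC))
print("burner guess",cast(p,[[297,293]],32).round(1), "pitch/well", cast(p,[[363,373]],18).round(1))
print("hob corners",cast(p,[[206,233],[521,225]],8).round(1))
E
```

```text
blue ((578.4192504882812, 290.759765625), (101.24561309814453, 14.385232925415039), 44.94657897949219) [557.35443 269.02463]
burner guess [[418.5 103.5  32. ]] pitch/well [[526.6 -64.5  18. ]]
hob corners [[282.2 190.3   8. ]
 [751.2 204.7   8. ]]
```

View pics/burn.png

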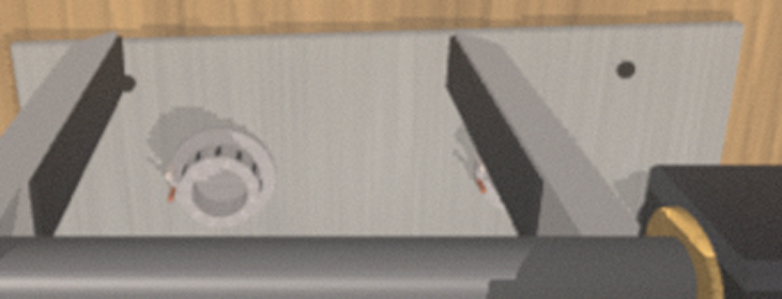

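The crop shows the bare burner's bore centred at about (219,188), which is (295,297) in the full frame. The second bare burner is hidden behind the right finger.

```bash
python3 - <<'E'
from h import *
d=np.load("w1.npz");im=d["im"];p={k:d[k] for k in("K","rvec","tvec")}
print(im[50,337],im[166,313],im[86,501],im[130,370],im[200,313])
print("bore",cast(p,[[295.2,296.7]],32).round(1))
g=im.max(2).astype(int)
for (u,v),z,nm,r in(((337,50),13,"capFar",40),((313,166),13,"capNear",40),((501,86),9,"head",50)):
    m=((g<110)).astype(np.uint8);k=np.zeros_like(m);cv2.circle(k,(u,v),r,1,-1);m&=k
    m=cv2.morphologyEx(m,cv2.MORPH_OPEN,np.ones((3,3)))
    n,l,st,c=cv2.connectedComponentsWithStats(m);i=l[v,u]
    ct=cv2.findContours((l==i).astype(np.uint8),0,1)[0][0][:,0];q=cast(p,ct,z)[:,:2].astype(np.float32)
    e=cv2.fitEllipse(cv2.convexHull(q));print(nm,st[i],np.round(e[0],1),np.round(e[1],1))
m=((im[:,:,2].astype(int)-im[:,:,0]>50)).astype(np.uint8);m[:130]=0;m[210:]=0
ys,xs=np.nonzero(m);print("blue",cv2.minAreaRect(cast(p,np.c_[xs,ys],18)[:,:2].astype(np.float32)))
E
```

```text
[130  97  82] [96 76 66] [108  87  76] [242 213 151] [189 152 110]
bore [[415.7  97.   32. ]]
capFar [     0      0    640    400 256000] [436.9 140.2] [ 786.1 1462.9]
capNear [ 293  147   41   41 1354] [443.1 291.5] [56.9 57.7]
head [ 468   55   65   64 2331] [686.  395.5] [78.3 82.6]
blue ((578.2296142578125, 291.4786071777344), (102.37550354003906, 18.867467880249023), 44.8480110168457)
```

Emit:
play_rows:
  series:
    - [[-0.0105, 0.05, -0.0165], 0, 0]
    - [[-0.0105, 0.1, -0.0165], 0, 0]
    - [[-0.0105, 0.15, -0.0165], 0, 0]
    - [[-0.0105, 0.18, -0.0165], 0, 0]
    - [[-0.0105, 0.2, -0.0165], 0, 0]
    - [[-0.0105, 0.205, -0.0165], 0, 0]
    - [[-0.0105, 0.205, -0.0165], 0, 0]
    - [[-0.0105, 0.205, -0.0165], 0, 1]
    - [[-0.0105, 0.205, -0.0165], 0, 1]
    - [[-0.0105, 0.205, -0.0165], 0, 1]
    - [[-0.0105, 0.205, -0.0165], 0, 1]
    - [[-0.0105, 0.205, -0.0165], 0, 1]
    - [[-0.0105, 0.205, -0.0165], 0, 1]
    - [[-0.0105, 0.205, -0.0165], 0, 1]
  squeeze: 25

```text
clock: 3.5
eef_pos: [442.4, 291.3, 3.6]
eef_rot: [-1.572, -0.0, -1.569]
wrist_force: [0.4, 0.6, -0.4]
finger_gap: 41.6
```

```bash
python3 - <<'E'
from h import *
im,p=shot("wrist","w2");P,R,s=tool();print(s["clock"],P.round(1),s["finger_gap"],s["wrist_force"].round(1))
E
```

```text
3.55 [442.4 291.3   3.6] 37.83524431094774 [-0.3 -0.4 -0.7]
```

View pics/w2.png

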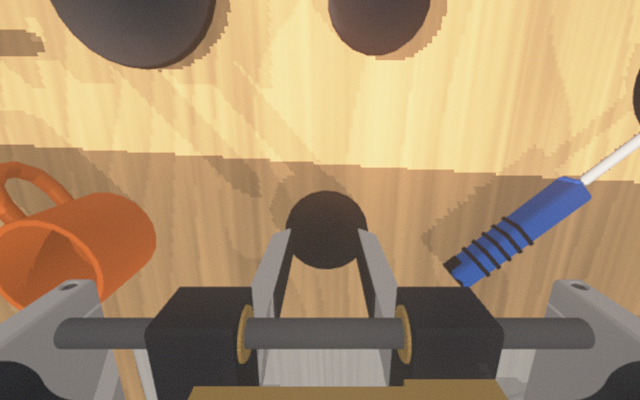

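The cap at (327,230) lies outward of the closing fingers. I'll check where the TCP projects in this image.

```bash
python3 - <<'E'
from h import *
P,R,s=tool();p=manip.camera_params("wrist");im=cv2.imread("pics/w2.png")[:,:,::-1]
print("tcp px",proj(p,[P,P-19*R[:,1]]).round(0).tolist())
print("cap centre", cast(p,[[327,230]],14).round(1))
m=(im.max(2)<70).astype(np.uint8);k=np.zeros_like(m);k[170:260,280:375]=1;m&=k
ct=max(cv2.findContours(m,0,1)[0],key=cv2.contourArea)[:,0];top=ct[ct[:,1]<228]
e=cv2.fitEllipse(cast(p,top,13)[:,:2].astype(np.float32));print(e, "cap top edge y",cast(p,top,13)[:,1].max())
E
```

```text
tcp px [[325.0, 227.0], [326.0, 238.0]]
cap centre [[443.5 293.6  14. ]]
((436.54376220703125, 298.43865966796875), (7.200145244598389, 35.56490707397461), 89.24475860595703) cap top edge y 303.112063291263
```

Emit:
play_rows:
  series:
    - [[0, 0, 0], 0, 0.55]

```text
clock: 3.65
eef_pos: [442.4, 291.3, 3.5]
eef_rot: [-1.572, -0.0, -1.569]
wrist_force: [0.6, -0.8, 0.5]
finger_gap: 41.4
```

```bash
python3 - <<'E'
from h import *
im,p=shot("wrist");P,R,s=tool();print(s["clock"],P.round(1),s["finger_gap"],s["wrist_force"].round(1))
sc,ps=shot("scene");t,pt=shot("top")
u,v=proj(ps,P)[0].astype(int);a=cv2.resize(sc[v-60:v+40,u-65:u+65],(520,400),interpolation=2)
b=im[150:300,200:450];b=cv2.resize(b,(667,400))[:, :280*2]
cv2.imwrite("pics/w3.png",cv2.resize(np.vstack([a,cv2.resize(b,(520,200))])[:,:,::-1],(520,600)))
E
```

```text
3.7 [442.4 291.3   3.5] 42.03238789764988 [ 0.1 -0.4 -0.8]
```

View pics/w3.png

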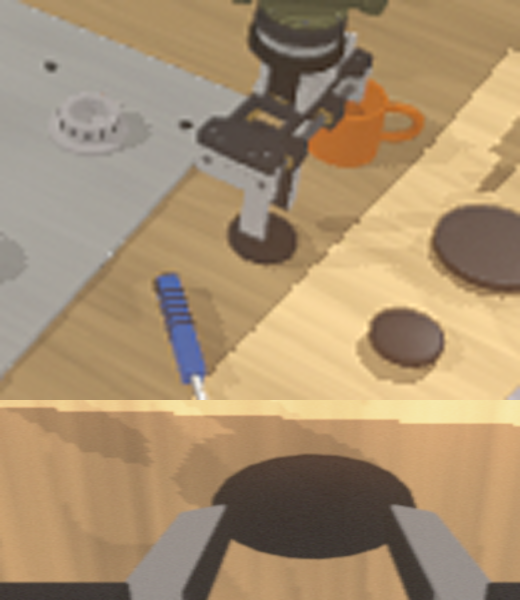

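The fingers look to be above the cap. The tips apparently retract when open, so I'll measure the tip height from both views.

```bash
python3 - <<'E'
from h import *
P,R,s=tool();ps=manip.camera_params("scene");pw=manip.camera_params("wrist")
u,v=proj(ps,P)[0].astype(int)
def cr(p,px):
    A=cast(p,px,0)[0];B=cast(p,px,100)[0];return A,B
for cx in((244,238),(268,238)):
    px=[u-65+cx[0]/4,v-60+cx[1]/4];A,B=cr(ps,px)
    for x in(463,475): t=(x-A[0])/(B[0]-A[0]);print("scene",cx,"x",x,(A+t*(B-A)).round(1))
for cx,x in((228,421),(392,463.4)):
    px=[200+cx/2.477,150+(505-400)/ (200/150)];A,B=cr(pw,px)
    t=(x-A[0])/(B[0]-A[0]);print("wrist",cx,px,(A+t*(B-A)).round(1))
print("cap top now",cast(pw,[200+312/2.477,150+(505-400)*.75],16).round(1))
E
```

```text
scene (244, 238) x 463 [463.  282.9  18.3]
scene (244, 238) x 475 [475.  288.1  30.5]
scene (268, 238) x 463 [463.  304.2  30.9]
scene (268, 238) x 475 [475. 309.  43.]
wrist 228 [292.0468308437626, 228.75] [421.  303.4  35.1]
wrist 392 [358.25595478401294, 228.75] [463.4 302.7  33.2]
cap top now [[442.7 295.4  16. ]]
```

Emit:
play_rows:
  series:
    - [[-0.002, -0.01, 0.001], 0, 0.22]
    - [[-0.002, -0.01, 0.001], 0, 0.22]
    - [[-0.002, -0.01, 0.001], 0, 0.22]
    - [[-0.002, -0.01, 0.001], 0, 0.22]
    - [[-0.002, -0.01, 0.001], 0, 0.22]
    - [[-0.002, 0.0, 0.001], 0, 0.22]
    - [[-0.002, 0.004, 0.001], 0, 0.22]
    - [[-0.002, 0.006, 0.001], 0, 0.22]
    - [[-0.002, 0.006, 0.001], 0, 0.22]

```text
clock: 4.7
eef_pos: [443.2, 293.2, -3.0]
eef_rot: [-1.573, -0.001, -1.569]
wrist_force: [0.0, 0.3, 0.4]
finger_gap: 73.0
```

```bash
python3 - <<'E'
from h import *
im,p=shot("wrist");P,R,s=tool();print(s["clock"],P.round(1),s["finger_gap"],s["wrist_force"].round(1))
a=cv2.resize(im[170:300,200:450],(750,390),interpolation=2)
cv2.imwrite("pics/w4.png",a[:,:,::-1])
E
```

```text
4.75 [443.3 293.3  -2.6] 73.41613013647088 [ 0.8 -0.4 -0.9]
```

View pics/w4.png

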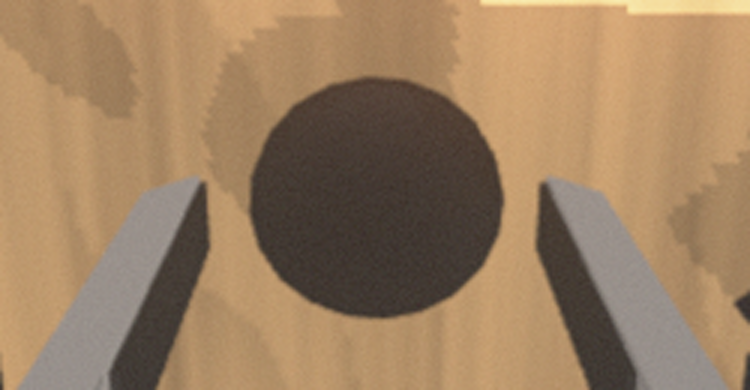

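The cap sits centred between the open fingers, and the tip corners at (206,180) and (538,180) come out about 25 mm above the TCP. I go lower with force checks.

Emit:
play_rows:
  series:
    - [[0, 0.005, 0], 0, 0.22]
    - [[0, 0.01, 0], 0, 0.22]
    - [[0, 0.012, 0], 0, 0.22]
    - [[0, 0.012, 0], 0, 0.22]

```text
clock: 5.15
eef_pos: [443.1, 293.1, -15.1]
eef_rot: [-1.573, -0.001, -1.569]
wrist_force: [-0.9, -0.1, 0.3]
finger_gap: 73.2
```

Emit:
play_rows:
  series:
    - [[0, 0.002, 0], 0, 0.22]
    - [[0, 0.004, 0], 0, 0.22]
    - [[0, 0.004, 0], 0, 0.22]

```text
clock: 5.45
eef_pos: [443.0, 293.1, -19.3]
eef_rot: [-1.574, -0.001, -1.569]
wrist_force: [-0.2, -0.6, -0.4]
finger_gap: 73.4
```

Emit:
play_rows:
  series:
    - [[0, 0, 0], 0, 1]
    - [[0, 0, 0], 0, 1]
    - [[0, 0, 0], 0, 1]
    - [[0, 0, 0], 0, 1]

```text
clock: 5.85
eef_pos: [443.1, 293.1, -19.3]
eef_rot: [-1.573, -0.001, -1.569]
wrist_force: [0.7, 0.8, -0.0]
finger_gap: 58.6
```

Emit:
play_rows:
  series:
    - [[0, -0.03, 0], 0, 1]
    - [[0, -0.07, 0], 0, 1]
    - [[0.05, -0.07, -0.01], 0, 1]
    - [[0.1, -0.07, -0.02], 0, 1]
    - [[0.12, -0.07, -0.027], 0, 1]
    - [[0.12, -0.07, -0.027], 0, 1]
    - [[0.12, -0.07, -0.027], 0, 1]

```text
clock: 6.55
eef_pos: [416.8, 173.2, 51.2]
eef_rot: [-1.573, -0.001, -1.569]
wrist_force: [-0.2, 0.9, -1.3]
finger_gap: 58.6
```

```bash
python3 - <<'E'
from h import *
im,p=shot("wrist","w5");P,R,s=tool();print(s["clock"],P.round(1),s["finger_gap"],s["wrist_force"].round(1))
for b in([[415.7,97,32],[625.6,103.4,32],[526.6,-64.5,18]]): print(proj(p,b).round(0))
E
```

```text
6.6 [416.8 173.6  51.1] 58.77082018307431 [-0.2  0.2 -0.3]
[[324. 299.]]
[[562. 293.]]
[[425. 418.]]
```

View pics/w5.png

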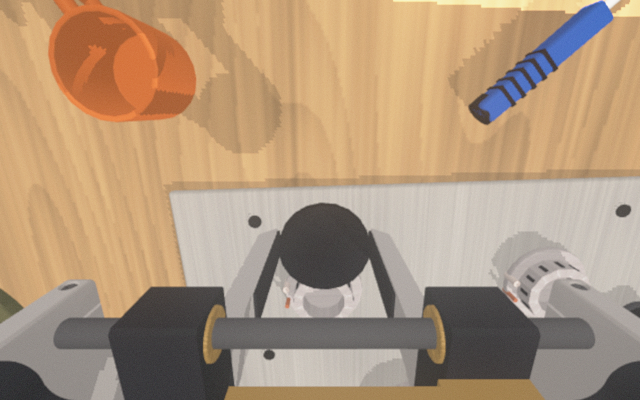

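The cap is held at (324,246), above and short of burner 1, whose bore shows at about (325,300). I'll check the cap's position in the grip numerically.

```bash
python3 - <<'E'
from h import *
P,R,s=tool();p=manip.camera_params("wrist");im=cv2.imread("pics/w5.png")[:,:,::-1]
m=(im.max(2)<75).astype(np.uint8)[195:300,255:395]
n,l,st,c=cv2.connectedComponentsWithStats(m);i=l[246-195,324-255]
ct=cv2.findContours((l==i).astype(np.uint8),0,1)[0][0][:,0]+[255,195]
ct=ct[(ct[:,1]<232)|((ct[:,1]>262)&(abs(ct[:,0]-324)<35))]
e=cv2.fitEllipse(cast(p,ct,P[2]+19.3+13.5)[:,:2].astype(np.float32));print("cap",np.round(e[0],1),np.round(e[1],1),"tcp",P.round(1))
# bore visible lower arc: intensity profile down column 325
print("col",im[285:322:2,325].max(1)); print("row303",im[303,285:366:3].max(1))
E
```

```text
cap [418.2 169.7] [48.6 71.5] tcp [416.8 173.6  51.1]
col [ 69  64 147 186 186 180 182 183 181 186 185 175 169 166 167 167 139  93
  98]
row303 [179 166 214 211 210 208 174 154 164 185 186 186 187 186 185 186 186 176
 153 155 211 210 209 212 212 191 201]
```

Emit:
play_rows:
  series:
    - [[0.04, 0, -0.001], 0, 1]
    - [[0.0766, 0, -0.001], 0, 1]
    - [[0.0766, 0.01, -0.001], 0, 1]
    - [[0.0766, 0.03, -0.001], 0, 1]
    - [[0.0766, 0.037, -0.001], 0, 1]
    - [[0.0766, 0.039, -0.001], 0, 1]
    - [[0.0766, 0.041, -0.001], 0, 1]
    - [[0.0766, 0.041, -0.001], 0, 1]

```text
clock: 7.4
eef_pos: [416.2, 97.4, 10.4]
eef_rot: [-1.572, -0.0, -1.568]
wrist_force: [0.5, -0.5, -1.2]
finger_gap: 58.6
```

Emit:
play_rows:
  series:
    - [[0, 0.0015, 0], 0, 1]
    - [[0, 0.003, 0], 0, 1]
    - [[0, 0.0035, 0], 0, 1]

```text
clock: 7.7
eef_pos: [416.2, 97.4, 6.9]
eef_rot: [-1.572, -0.0, -1.568]
wrist_force: [-0.3, -0.8, -1.0]
finger_gap: 58.6
```

Emit:
play_rows:
  series:
    - [[0, 0.001, 0], 0, 1]
    - [[0, 0.001, 0], 0, 0.2]
    - [[0, 0.001, 0], 0, 0.2]
    - [[0, 0.001, 0], 0, 0.2]
    - [[0, 0.001, 0], 0, 0.2]
    - [[0, -0.04, 0], 0, 0.2]
    - [[0, -0.09, 0], 0, 0.2]
    - [[-0.05, -0.12, 0.01], 0, 0.2]
    - [[-0.1, -0.12, 0.02], 0, 0.2]
    - [[-0.15, -0.12, 0.03], 0, 0.2]
    - [[-0.2, -0.12, 0.04], 0, 0.2]
    - [[-0.25, -0.12, 0.05], 0, 0.2]
    - [[-0.3, -0.12, 0.057], 0, 0.2]
    - [[-0.3, -0.12, 0.057], 0, 0.2]
    - [[-0.3, -0.12, 0.057], 0, 0.2]
    - [[-0.3, -0.12, 0.057], 0, 0.2]

```text
clock: 9.3
eef_pos: [472.3, 397.0, 126.3]
eef_rot: [-1.573, -0.001, -1.568]
wrist_force: [0.5, -0.1, -0.2]
finger_gap: 75.2
```

```bash
cat >> h.py <<'E'
def disc(im,p,uv,z,r,lim=None,pol=None):
    "ellipse fit of the dark disc under pixel uv, limit by Otsu within radius r"
    u,v=map(int,uv);g=im.max(2);k=np.zeros(g.shape,np.uint8);cv2.circle(k,(u,v),r,1,-1)
    if lim is None: lim=cv2.threshold(g[k>0],0,255,cv2.THRESH_OTSU)[0]
    m=((g<lim)&(k>0)).astype(np.uint8);n,l,st,c=cv2.connectedComponentsWithStats(m);i=l[v,u]
    ct=cv2.findContours((l==i).astype(np.uint8),0,1)[0][0][:,0]
    e=cv2.fitEllipse(cv2.convexHull(cast(p,ct,z)[:,:2].astype(np.float32)))
    return lim,st[i],np.round(e[0],1),np.round(e[1],1)
E
python3 - <<'E'
from h import *
im,p=shot("wrist","w6");P,R,s=tool();print(s["clock"],P.round(1),s["finger_gap"],s["wrist_force"].round(1))
uv=proj(p,[473,436,16])[0];print(uv)
for r in(50,60,70):print(disc(im,p,uv,14,r))
t,pt=shot("top","t2");
for q in([415.7,97,41],[473,436,14]): print(q,disc(t,pt,proj(pt,q)[0],q[2],12))
E
```

```text
9.35 [472.5 396.6 126.7] 75.36540515662513 [-0.5  0.7  0.3]
[325.73330729 154.09187466]
(179.0, array([ 299,  123,   55,   55, 2384], dtype=int32), array([473.4, 439. ]), array([58.7, 59. ]))
(179.0, array([ 299,  123,   55,   55, 2384], dtype=int32), array([473.4, 439. ]), array([58.7, 59. ]))
(179.0, array([ 299,  123,   55,   55, 2384], dtype=int32), array([473.4, 439. ]), array([58.7, 59. ]))
[415.7, 97, 41] (107.0, array([286, 219,  18,  17, 234], dtype=int32), array([414.2,  94.5]), array([57.4, 59.2]))
[473, 436, 14] (138.0, array([188, 198,  21,  24, 349], dtype=int32), array([471.8, 442. ]), array([68.3, 86.3]))
```

Emit:
play_rows:
  series:
    - [[-0.0424, 0.04, 0.001], 0, 0.2]
    - [[-0.0424, 0.08, 0.001], 0, 0.2]
    - [[-0.0424, 0.12, 0.001], 0, 0.2]
    - [[-0.0424, 0.138, 0.001], 0, 0.2]
    - [[-0.0424, 0.144, 0.001], 0, 0.2]
    - [[-0.0424, 0.1455, 0.001], 0, 0.2]
    - [[-0.0424, 0.1455, 0.001], 0, 0.2]
    - [[-0.0424, 0.1455, 0.001], 0, 1]
    - [[-0.0424, 0.1455, 0.001], 0, 1]
    - [[-0.0424, 0.1455, 0.001], 0, 1]
    - [[-0.0424, 0.1455, 0.001], 0, 1]
    - [[-0.0424, 0.1455, 0.001], 0, 1]

```text
clock: 10.6
eef_pos: [473.8, 439.1, -17.6]
eef_rot: [-1.571, 0.0, -1.569]
wrist_force: [-0.4, -0.4, 6.7]
finger_gap: 58.7
```

Emit:
play_rows:
  series:
    - [[0, -0.03, 0], 0, 1]
    - [[0, -0.07, 0], 0, 1]
    - [[0.04, -0.09, 0.015], 0, 1]
    - [[0.086, -0.09, 0.032], 0, 1]
    - [[0.132, -0.09, 0.049], 0, 1]
    - [[0.178, -0.09, 0.066], 0, 1]
    - [[0.224, -0.09, 0.083], 0, 1]
    - [[0.27, -0.09, 0.1], 0, 1]
    - [[0.316, -0.09, 0.118], 0, 1]
    - [[0.362, -0.09, 0.136], 0, 1]
    - [[0.406, -0.09, 0.152], 0, 1]
    - [[0.406, -0.09, 0.152], 0, 1]
    - [[0.406, -0.09, 0.152], 0, 1]

```text
clock: 11.9
eef_pos: [626.5, 32.6, 71.8]
eef_rot: [-1.572, 0.0, -1.571]
wrist_force: [0.2, 0.3, -2.1]
finger_gap: 58.7
```

```bash
python3 - <<'E'
from h import *
im,p=shot("wrist","w7");P,R,s=tool();print(s["clock"],P.round(1),s["finger_gap"],s["wrist_force"].round(1))
a,b=proj(p,[[625.6,103.4,32],[415.7,97,41]]);print(a,b)
u,v=a.astype(int);cv2.imwrite("pics/w7c.png",cv2.resize(im[max(v-70,0):v+70,u-100:u+100,::-1],None,fx=4,fy=4,interpolation=2));print(max(v-70,0),u-100)
try: print("cap1",disc(im,p,b,39,60))
except Exception as e: print(e)
E
```

```text
11.95 [626.3  33.7  71.9] 58.809134780205184 [ 0.1  0.4 -2.6]
[324.2219028  127.56166504] [ 58.31899853 136.51602668]
57 224
cap1 (128.0, array([  24,   99,   89,   76, 4865], dtype=int32), array([421. ,  95.5]), array([59.1, 69.2]))
```

View pics/w7c.png

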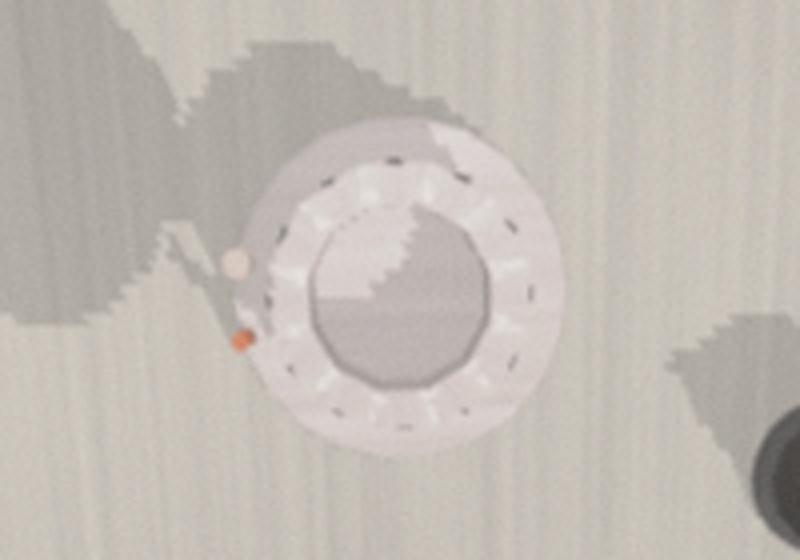

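The crop shows bare burner 2 in full, with the bore centre at about (400,295), which is (324.1,130.9) in the full frame.

```bash
python3 - <<'E'
from h import *
p=manip.camera_params("wrist");P,R,s=tool();print(P.round(1))
print(cast(p,[[324.1,130.9]],32).round(1), "edges",cast(p,[[324.1,57+203/4],[324.1,57+388/4],[224+310/4,130.9],[224+491/4,130.9]],32).round(1).tolist())
im=cv2.imread("pics/w7.png")[:,:,::-1];uv=proj(p,P+[0,0,17.6+16])[0];print(uv,im[int(uv[1]),int(uv[0])])
for lim in(70,90,None):
  try: print(disc(im,p,uv,P[2]+17.6+14,60,lim))
  except Exception as e:print(e)
E
```

```text
[626.3  33.7  71.9]
[[625.2 101.8  32. ]] edges [[625.2, 119.9, 32.0], [625.2, 83.0, 32.0], [606.8, 101.8, 32.0], [643.7, 101.9, 32.0]]
[325.67257705 247.40742872] [67 63 63]
(70, array([ 282,  214,  101,   71, 3309], dtype=int32), array([632. ,  28.2]), array([49.4, 67.3]))
(90, array([ 267,  201,  116,   84, 6585], dtype=int32), array([625.4,  32.5]), array([60.1, 81.1]))
(131.0, array([ 267,  200,  117,   86, 6826], dtype=int32), array([626.4,  32.9]), array([60.8, 82.1]))
```

Emit:
play_rows:
  series:
    - [[-0.04, 0, -0.001], 0, 1]
    - [[-0.068, 0, -0.001], 0, 1]
    - [[-0.068, 0.01, -0.001], 0, 1]
    - [[-0.068, 0.035, -0.001], 0, 1]
    - [[-0.068, 0.052, -0.001], 0, 1]
    - [[-0.068, 0.057, -0.001], 0, 1]
    - [[-0.068, 0.059, -0.001], 0, 1]
    - [[-0.068, 0.059, -0.001], 0, 1]

```text
clock: 12.75
eef_pos: [625.3, 101.9, 13.6]
eef_rot: [-1.571, 0.001, -1.569]
wrist_force: [-0.1, -0.2, -0.9]
finger_gap: 59.0
```

Emit:
play_rows:
  series:
    - [[0, 0.0015, 0], 0, 1]
    - [[0, 0.003, 0], 0, 1]
    - [[0, 0.004, 0], 0, 1]

```text
clock: 13.05
eef_pos: [625.5, 101.9, 9.8]
eef_rot: [-1.571, 0.001, -1.569]
wrist_force: [0.2, 0.5, -1.3]
finger_gap: 58.7
```

Emit:
play_rows:
  series:
    - [[0, 0.0015, 0], 0, 1]
    - [[0, 0.003, 0], 0, 1]
    - [[0, 0.003, 0], 0, 1]

```text
clock: 13.35
eef_pos: [625.6, 101.9, 7.4]
eef_rot: [-1.57, 0.001, -1.569]
wrist_force: [-2.2, -0.1, 3.4]
finger_gap: 58.6
```

Emit:
play_rows:
  series:
    - [[0, 0, 0], 0, 0.2]
    - [[0, 0, 0], 0, 0.2]
    - [[0, 0, 0], 0, 0.2]
    - [[0, 0, 0], 0, 0.2]
    - [[0, -0.04, 0], 0, 0.2]
    - [[0, -0.09, 0], 0, 0.2]
    - [[0.04, -0.12, -0.05], 0, 0.2]
    - [[0.08, -0.15, -0.105], 0, 0.2]
    - [[0.08, -0.15, -0.105], 0, 0.2]
    - [[0.08, -0.15, -0.105], 0, 0.2]
    - [[0.08, -0.15, -0.105], 0, 0.2]

```text
clock: 14.45
eef_pos: [520.9, 21.3, 158.0]
eef_rot: [-1.569, 0.001, -1.57]
wrist_force: [0.8, 0.3, -0.3]
finger_gap: 75.2
```

```bash
python3 - <<'E'
from h import *
im,p=shot("wrist","w8");P,R,s=tool();print(s["clock"],P.round(1),s["finger_gap"],s["wrist_force"].round(1))
for b in([415.9,97,39],[625.3,101.7,39]):
    uv=proj(p,b)[0];print(uv.round(0),disc(im,p,uv,39,60,80),disc(im,p,uv,39,60))
cv2.imwrite("pics/w8c.png",cv2.resize(im[60:260,150:490,::-1],None,fx=2.3,fy=2.3,interpolation=2))
E
```

```text
14.5 [521.   21.8 157.2] 75.23435877908331 [ 0.1 -0.3  0.1]
[226. 119.] (80, array([ 200,   92,   55,   55, 1992], dtype=int32), array([416.4,  95.7]), array([56.4, 58.2])) (132.0, array([ 199,   91,   57,   57, 2549], dtype=int32), array([416.4,  95.7]), array([58.5, 60.2]))
[423. 114.] (80, array([ 394,   86,   55,   56, 2192], dtype=int32), array([623.4, 101.5]), array([56.5, 58.2])) (131.0, array([ 393,   86,   57,   57, 2572], dtype=int32), array([623.3, 101.5]), array([58.2, 60.5]))
```

View pics/w8c.png

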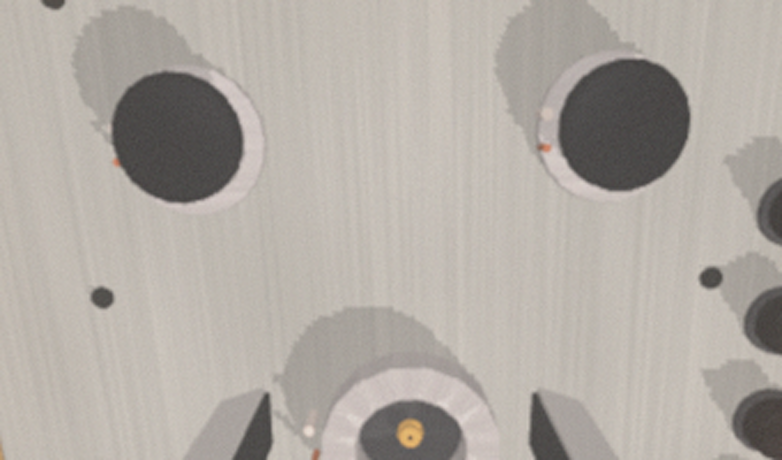

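Both caps sit evenly on their crowns at crop (177,137) and (624,124), with the brass jet at (410,433). Next I locate the tripod lens from nearer.

Emit:
play_rows:
  series:
    - [[0.04, -0.02, 0.05], 0, 0.2]
    - [[0.08, -0.043, 0.1], 0, 0.2]
    - [[0.082, -0.043, 0.119], 0, 0.2]
    - [[0.082, -0.043, 0.119], 0, 0.2]
    - [[0.082, -0.043, 0.119], 0, 0.2]

```text
clock: 15.0
eef_pos: [640.6, -59.7, 197.7]
eef_rot: [-1.573, 0.001, -1.569]
wrist_force: [-0.2, 0.4, -0.3]
finger_gap: 75.3
```

```bash
python3 - <<'E'
from h import *
im,p=shot("wrist","w9");P,R,s=tool();print(s["clock"],P.round(1),s["joints"].round(2))
uv=proj(p,[850,-80,100])[0];print("lens guess px",uv)
u,v=uv.astype(int);u=min(u,555);cv2.imwrite("pics/w9c.png",cv2.resize(im[v-75:v+75,u-85:u+85,::-1],None,fx=4,fy=4,interpolation=2));print(v-75,u-85)
uj=proj(p,[525,-66,18])[0];print("jet px guess",uj)
# jet from w8 with the pose then printed: brass mask in w9
m=((im[:,:,0].astype(int)-im[:,:,2]>60)).astype(np.uint8);k=np.zeros_like(m);cv2.circle(k,tuple(uj.astype(int).tolist()),16,1,-1)
ys,xs=np.nonzero(m&k);print(len(xs), xs.mean() if len(xs) else 0, ys.mean() if len(xs) else 0, cast(p,[[xs.mean(),ys.mean()]],17) if len(xs) else 0)
E
```

```text
15.05 [639.9 -59.2 198.3] [-0.15  0.5   1.2   0.    1.44 -0.15]
lens guess px [516.9109828  210.81473552]
135 431
jet px guess [238.92662028 180.45958291]
99 240.95959595959596 181.02020202020202 [[527.38474057 -67.00602378  17.        ]]
```

View pics/w9c.png

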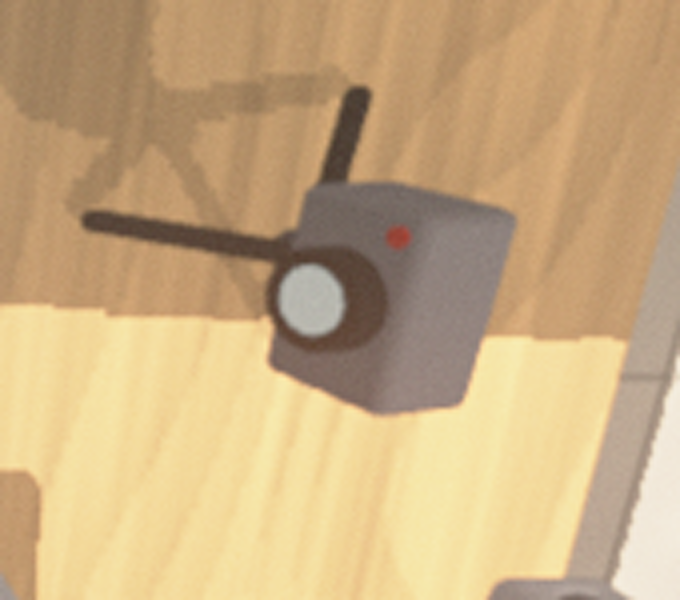

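The lens glass is at crop (311,299), which is (508.8,209.8) in the full frame. That was my twelfth picture, so everything from here is numeric.

```bash
python3 - <<'E'
from h import *
p=manip.camera_params("wrist");L=cast(p,[[508.75,209.75]],87)[0];J=np.array([527.4,-67,18.])
print(L,np.hypot(*(L-J)[:2]),np.degrees(np.arctan2(*(L-J)[[1,0]])))
print(delta([566,279,150],np.deg2rad(-47)))
print(delta([566,279,150],np.deg2rad(-46)))
E
```

```text
[849.21664421 -82.8186878   87.        ] 322.2051883074115 -2.8140718219439305
(array([-0.3383,  0.0488, -0.073 ]), np.float64(0.8226109058542996), array([639.9, -59.2, 198.3]), array([-0.15,  0.5 ,  1.2 ,  0.  ,  1.44, -0.15]))
(array([-0.3383,  0.0488, -0.073 ]), np.float64(0.8051575730406788), array([639.9, -59.2, 198.3]), array([-0.15,  0.5 ,  1.2 ,  0.  ,  1.44, -0.15]))
```

Emit:
play_rows:
  series:
    - [[-0.05, 0, -0.01], 0.13, 0.5]
    - [[-0.1, 0.01, -0.02], 0.26, 0.5]
    - [[-0.147, 0.02, -0.032], 0.39, 0.5]
    - [[-0.194, 0.03, -0.043], 0.52, 0.5]
    - [[-0.241, 0.04, -0.054], 0.65, 0.5]
    - [[-0.288, 0.048, -0.064], 0.795, 0.5]
    - [[-0.335, 0.048, -0.073], 0.795, 0.5]
    - [[-0.338, 0.048, -0.074], 0.795, 0.5]
    - [[-0.338, 0.048, -0.074], 0.795, 0.5]
    - [[-0.338, 0.048, -0.074], 0.795, 0.5]

```text
clock: 16.05
eef_pos: [564.6, 278.1, 150.9]
eef_rot: [-1.573, -0.001, -2.363]
wrist_force: [0.4, 0.1, -0.8]
finger_gap: 46.9
```

```bash
python3 - <<'E'
from h import *
im,p=shot("wrist","w10");P,R,s=tool();print(s["clock"],P.round(1),s["joints"].round(2),s["finger_gap"],R[:,2].round(3))
for dxy in((120,116),(115,120)):
    uv=proj(p,[686,395,10])[0];
print("head",uv,disc(im,p,uv,9,75),disc(im,p,uv,9,75,110))
m=((im[:,:,2].astype(int)-im[:,:,0]>40)).astype(np.uint8)
n,l,st,c=cv2.connectedComponentsWithStats(m);i=1+st[1:,4].argmax();ys,xs=np.nonzero(l==i);print(st[i])
for z in(13,22):
    r=cv2.minAreaRect(cast(p,np.c_[xs,ys],z)[:,:2].astype(np.float32));print(z,r)
    q=cast(p,np.c_[xs,ys],z)[:,:2];q0=q.mean(0);ev=np.linalg.svd(q-q0,full_matrices=False)[2][0];t=(q-q0)@ev;print(q0,np.degrees(np.arctan2(ev[1],ev[0])),t.min(),t.max())
E
```

```text
16.1 [565.  277.7 150.9] [0.4  0.5  1.31 0.   1.33 1.19] 46.61943666559011 [ 0.701 -0.713 -0.002]
head [326.90908806  25.2076678 ] (165.0, array([ 290,    0,   78,   67, 4258], dtype=int32), array([685.7, 393. ]), array([74.3, 82. ])) (110, array([ 291,    0,   76,   66, 4057], dtype=int32), array([685.7, 393.3]), array([73.4, 80.6]))
[319 123  15  42 610]
13 ((598.313232421875, 309.4935302734375), (46.94404983520508, 16.234355926513672), 44.32624816894531)
[598.61953156 310.13304618] -136.31461316419558 -22.88125854333675 24.211435027131273
22 ((598.9796752929688, 310.2240905761719), (45.709903717041016, 15.807577133178711), 44.32626724243164)
[599.27801228 310.84684268] -136.31461316419558 -22.279721566249368 23.574928367781073
```

Emit:
play_rows:
  series:
    - [[-0.0047, 0.04, -0.0005], 0.014, 0.5]
    - [[-0.0047, 0.09, -0.0005], 0.014, 0.5]
    - [[-0.0047, 0.13, -0.0005], 0.014, 0.5]
    - [[-0.0047, 0.145, -0.0005], 0.014, 0.5]
    - [[-0.0047, 0.149, -0.0005], 0.014, 0.5]
    - [[-0.0047, 0.149, -0.0005], 0.014, 0.5]
    - [[-0.0047, 0.149, -0.0005], 0.014, 1]
    - [[-0.0047, 0.149, -0.0005], 0.014, 1]
    - [[-0.0047, 0.149, -0.0005], 0.014, 1]
    - [[-0.0047, 0.149, -0.0005], 0.014, 1]
    - [[-0.0047, 0.149, -0.0005], 0.014, 1]
    - [[-0.0047, 0.149, -0.0005], 0.014, 1]
    - [[-0.0047, 0.149, -0.0005], 0.014, 1]
  squeeze: 4

```text
clock: 17.4
eef_pos: [567.7, 281.5, 1.9]
eef_rot: [-1.573, -0.001, -2.378]
wrist_force: [-0.2, 0.3, -0.5]
finger_gap: 0.4
```

Emit:
play_rows:
  series:
    - [[0, -0.01, 0], 0, 0.5]
    - [[0, -0.01, 0], 0, 0.5]
    - [[0, -0.01, 0], 0, 0.5]
    - [[0, -0.01, 0], 0, 0.5]
    - [[0, -0.01, 0], 0, 0.5]
    - [[0, -0.01, 0], 0, 0.5]
    - [[0, -0.01, 0], 0, 0.5]
    - [[0, 0.0, 0], 0, 0.5]
    - [[0, 0.01, 0], 0, 0.5]
    - [[0, 0.015, 0], 0, 0.5]
    - [[0, 0.0175, 0], 0, 0.5]
    - [[0, 0.0175, 0], 0, 0.5]

```text
clock: 18.6
eef_pos: [567.4, 281.4, -16.1]
eef_rot: [-1.573, -0.001, -2.378]
wrist_force: [0.9, -0.1, 0.6]
finger_gap: 47.1
```

Emit:
play_rows:
  series:
    - [[0, 0, 0], 0, 1]
    - [[0, 0, 0], 0, 1]
    - [[0, 0, 0], 0, 1]
    - [[0, 0, 0], 0, 1]
    - [[0, 0, 0], 0, 1]
    - [[0, 0, 0], 0, 1]

```text
clock: 19.2
eef_pos: [567.5, 281.5, -16.0]
eef_rot: [-1.573, -0.001, -2.378]
wrist_force: [0.5, -1.1, 1.9]
finger_gap: 17.9
```

Emit:
play_rows:
  series:
    - [[-0.001, -0.01, 0], 0, 1]
    - [[-0.0025, -0.0214, 0], 0, 1]
    - [[-0.0045, -0.032, 0], 0, 1]
    - [[-0.0072, -0.0425, 0], 0, 1]
    - [[-0.0103, -0.053, 0], 0, 1]
    - [[-0.0141, -0.063, 0], 0, 1]
    - [[-0.0184, -0.073, 0], 0, 1]
    - [[-0.0231, -0.0826, 0], 0, 1]
    - [[-0.0284, -0.092, 0], 0, 1]
    - [[-0.0341, -0.1012, 0], 0, 1]
    - [[-0.0403, -0.11, 0], 0, 1]
    - [[-0.047, -0.1186, 0], 0, 1]
    - [[-0.047, -0.1186, 0], 0, 1]
    - [[-0.047, -0.1186, 0], 0, 1]

```text
clock: 20.6
eef_pos: [601.7, 313.9, 102.3]
eef_rot: [-1.573, -0.002, -2.378]
wrist_force: [0.1, -0.5, -0.8]
finger_gap: 17.7
```

```bash
cat >> h.py <<'E'
def headfit(im,p,verbose=0):
    "dark disc of the mirror head in the wrist image: circle 82 in space -> centre, normal; via ellipse conic backprojection"
    P,R,s=tool();g=im.max(2)
    return g
E
python3 - <<'E'
from h import *
im,p=shot("wrist","w11");P,R,s=tool();print(s["clock"],P.round(1),s["joints"].round(2),s["finger_gap"],s["wrist_force"].round(1),s["moment"].round(2))
np.savez("w11.npz",im=im,P=P,R=R,**p)
u=np.array([np.cos(np.deg2rad(43.7)),np.sin(np.deg2rad(43.7)),0]);piv=P+[0,0,29]
for th in(0,18,36):
    t=np.deg2rad(th);X=u*np.cos(t)-[0,0,np.sin(t)];Z=u*np.sin(t)+[0,0,np.cos(t)]
    f=piv+165*X-13*Z
    Y=np.cross(Z,X);c=[f+10*Z+41*(np.cos(a)*X+np.sin(a)*Y) for a in np.linspace(0,6.28,5)[:4]]
    print(th,proj(p,c).round(0).tolist())
m=(im.max(2)<110).astype(np.uint8);m[250:]=0
n,l,st,c=cv2.connectedComponentsWithStats(m)
for i in range(1,n):
    if st[i,4]>400: print(st[i],c[i].round(0))
b=((im[:,:,2].astype(int)-im[:,:,0]>40)).astype(np.uint8);n,l,st,c=cv2.connectedComponentsWithStats(b);print([ (a.tolist(),q.round(0)) for a,q in zip(st[1:],c[1:]) if a[4]>80])
E
```

```text
20.65 [601.5 313.7 102. ] [0.43 0.65 1.19 0.   1.3  1.23] 18.200366339861063 [-0.1  0.8 -1.5] [-0.    0.06 -0.  ]
0 [[326.0, -165.0], [245.0, -58.0], [326.0, 33.0], [407.0, -58.0]]
18 [[326.0, -60.0], [265.0, -1.0], [325.0, 59.0], [386.0, -1.0]]
36 [[325.0, 16.0], [277.0, 51.0], [325.0, 91.0], [373.0, 51.0]]
[ 26   0  43  65 920] [47. 29.]
[ 277   15   95   82 5787] [324.  54.]
[ 42 237  64  13 553] [ 72. 244.]
[([311, 152, 26, 63, 1574], array([324., 184.])), ([311, 219, 27, 10, 257], array([324., 224.])), ([311, 233, 27, 9, 239], array([324., 237.])), ([310, 247, 28, 10, 274], array([324., 251.])), ([310, 261, 28, 11, 275], array([324., 266.])), ([310, 276, 29, 32, 850], array([324., 291.]))]
```

Emit:
play_rows:
  series:
    - [[0, 0, 0], 0, 1]
    - [[0, 0, 0], 0, 1]
    - [[0, 0, 0], 0, 1]
    - [[0, -0.01, 0], 0, 1]
    - [[0, -0.03, 0], 0, 1]
    - [[0, -0.06, 0], 0, 1]
    - [[0, -0.09, 0], 0, 1]
    - [[0, -0.12, 0], 0, 1]
    - [[0, -0.14, 0], 0, 1]
    - [[0, -0.14, 0], 0, 1]
    - [[0, -0.14, 0], 0, 1]
  squeeze: 60

```text
clock: 21.75
eef_pos: [601.8, 313.6, 241.5]
eef_rot: [-1.573, -0.002, -2.378]
wrist_force: [0.2, 0.2, -2.0]
finger_gap: 17.1
```

```bash
cat > tilt.py <<'E'
from h import *
from scipy.optimize import brentq
def tilt(im,p,P,R,dpiv=165.,hp=29.):
    g=im.max(2);m=(g<110).astype(np.uint8);m[130:]=0
    n,l,st,c=cv2.connectedComponentsWithStats(m);i=1+(st[1:,4]-1e6*((abs(c[1:,0]-324)>40))).argmax()
    ct=cv2.findContours((l==i).astype(np.uint8),0,1)[0][0][:,0]
    far=ct[ct[:,1]<st[i,1]+0.5*st[i,3]]          # far half of the outline: the back's rim
    x0,y0,w,h=st[i,:4]
    rows=[np.ptp(ct[ct[:,1]==v,0]) if (ct[:,1]==v).sum()>1 else 0 for v in range(y0,y0+h)]
    wid=max(rows);vv=y0+np.mean([k for k,r in enumerate(rows) if r>=wid-1])
    u=-R[:,0];piv=P-hp*R[:,1]
    C=-cv2.Rodrigues(p["rvec"])[0].T@p["tvec"]
    # far tip of rim: back rim point at 165+41 along, 3 below pivot height
    res=[]
    for px,a,z in(((x0+w/2,y0+0.5),dpiv+41,-3.),):
        d=cast(p,[px],0)[0]-C
        def f(t):
            X=piv+u*(a*np.cos(t)+z*np.sin(t))+np.array([0,0,1])*(z*np.cos(t)-a*np.sin(t))-C
            return X[2]*(d@u)-d[2]*(X@u)
        res.append(np.degrees(brentq(f,0.2,1.1)))
    return res,st[i],wid,vv
E
python3 - <<'E'
from tilt import *
d=np.load("w11.npz");print(tilt(d["im"],d,d["P"],d["R"]))
P,R,s=tool();im,p=shot("wrist","w12");print(s["clock"],P.round(1),s["finger_gap"],s["wrist_force"].round(1),s["moment"].round(2));print(tilt(im,p,P,R),tilt(im,p,P,R,162),tilt(im,p,P,R,168))
E
```

```text
([np.float64(35.94361390135037)], array([ 277,   15,   95,   82, 5787], dtype=int32), np.int32(94), np.float64(52.0))
21.75 [601.8 313.6 241.5] 17.107547355486403 [ 0.2  0.2 -2. ] [-0.02 -0.01  0.01]
([np.float64(36.084357241215315)], array([ 278,   15,   93,   81, 5662], dtype=int32), np.int32(92), np.float64(53.06666666666667)) ([np.float64(35.408675370639834)], array([ 278,   15,   93,   81, 5662], dtype=int32), np.int32(92), np.float64(53.06666666666667)) ([np.float64(36.734960793598056)], array([ 278,   15,   93,   81, 5662], dtype=int32), np.int32(92), np.float64(53.06666666666667))
```

```bash
python3 - <<'E'
from h import *
print(delta([652.9,-73.1,268.7],np.deg2rad(87.2)))
E
```

```text
(array([ 0.2302, -0.0282,  0.3147]), np.float64(0.8121379964857658), array([601.6, 313.4, 240.7]), array([0.43, 0.58, 0.99, 0.  , 1.58, 1.23]))
```

Emit:
play_rows:
  series:
    - [[0.005, -0.006, 0.007], -0.05, 1]
    - [[0.014, -0.012, 0.019], -0.14, 1]
    - [[0.026, -0.018, 0.035], -0.26, 1]
    - [[0.039, -0.024, 0.053], -0.39, 1]
    - [[0.052, -0.028, 0.071], -0.52, 1]
    - [[0.065, -0.028, 0.089], -0.65, 1]
    - [[0.078, -0.028, 0.107], -0.78, 1]
    - [[0.091, -0.028, 0.125], -0.91, 1]
    - [[0.104, -0.028, 0.143], -1.04, 1]
    - [[0.117, -0.028, 0.161], -1.17, 1]
    - [[0.13, -0.028, 0.179], -1.3, 1]
    - [[0.143, -0.028, 0.197], -1.43, 1]
    - [[0.156, -0.028, 0.215], -1.56, 1]
    - [[0.169, -0.028, 0.233], -1.69, 1]
    - [[0.182, -0.028, 0.251], -1.82, 1]
    - [[0.195, -0.028, 0.269], -1.95, 1]
    - [[0.208, -0.028, 0.286], -2.08, 1]
    - [[0.219, -0.028, 0.3], -2.2, 1]
    - [[0.227, -0.028, 0.31], -2.29, 1]
    - [[0.2302, -0.0282, 0.3147], -2.329, 1]

```text
clock: 23.8
eef_pos: [652.6, -74.3, 266.8]
eef_rot: [-1.571, 0.008, -0.047]
wrist_force: [0.4, 0.1, -1.1]
finger_gap: 17.3
```

Emit:
play_rows:
  series:
    - [[0, 0, 0], 0, 1]
    - [[0, 0, 0], 0, 1]
    - [[0, 0, 0], 0, 1]

```text
clock: 24.1
eef_pos: [652.5, -73.8, 266.2]
eef_rot: [-1.571, 0.008, -0.047]
wrist_force: [-0.3, 0.6, -0.5]
finger_gap: 17.0
```

```bash
python3 - <<'E'
from tilt import *
im,p=shot("wrist","w13");P,R,s=tool();print(s["clock"],P.round(1),s["eef_rot"].round(3),s["joints"].round(2),s["finger_gap"],s["wrist_force"].round(1),"mirror az",np.degrees(np.arctan2(-R[1,0],-R[0,0])))
np.savez("w13.npz",im=im,P=P,R=R,**p)
g=im.max(2);m=(g<110).astype(np.uint8);m[200:]=0
n,l,st,c=cv2.connectedComponentsWithStats(m)
for i in range(1,n):
    if st[i,4]>400: print(st[i],c[i].round(0))
print(tilt(im,p,P,R))
t,pt=shot("top","t3");sc,ps=shot("scene","s3")
u=-R[:,0];th=np.deg2rad(36.1);X=u*np.cos(th)-[0,0,np.sin(th)];Z=u*np.sin(th)+[0,0,np.cos(th)]
Y=np.cross(Z,X);f=P+[0,0,29]+165*X-13*Z;print("face",f.round(1))
for nm,q,I in(("top",pt,t),("scene",ps,sc),("wrist",p,im)):
    rim=[f+10*Z+41*(np.cos(a)*X+np.sin(a)*Y) for a in np.linspace(0,6.28,9)[:8]]
    pp=proj(q,rim);print(nm,"pred bbox",pp.min(0).round(1),pp.max(0).round(1))
    a=np.maximum(pp.min(0).astype(int)-12,0);b=pp.max(0).astype(int)+12
    mm=(I[a[1]:b[1],a[0]:b[0]].max(2)<100).astype(np.uint8)
    n,l,st,c=cv2.connectedComponentsWithStats(mm)
    for i in range(1,n):
        if st[i,4]>60: print("   dark",(st[i,:2]+a),(st[i,:2]+st[i,2:4]+a-1),st[i,4],(c[i]+a).round(1))
E
```

```text
24.15 [652.5 -73.8 266.5] [-1.571  0.008 -0.047] [-0.17  0.52  1.02 -0.    1.61 -1.69] 17.438795305719335 [ 0.1  0.2 -1.3] mirror az 177.29640619450313
[ 167    0   49   32 1231] [192.  13.]
[ 277   14   95   88 6021] [324.  54.]
[ 419  126   44   40 1339] [441. 145.]
[ 200  145   41   39 1253] [220. 164.]
[   0  158   91   42 2834] [ 45. 181.]
([np.float64(34.82950250927974)], array([ 277,   14,   95,   88, 6021], dtype=int32), np.int32(94), np.float64(53.0))
face [527.  -67.9 188.8]
top pred bbox [331.  175.9] [357.6 200. ]
scene pred bbox [283.4 169.3] [305.2 178.1]
   dark [283 171] [304 179] 89 [294.9 174.9]
   dark [271 178] [284 188] 113 [277.5 182.3]
wrist pred bbox [275.6  18.9] [371.6  93.6]
   dark [277  14] [371 101] 5965 [323.9  54.3]
```

```bash
python3 - <<'E'
from tilt import *
P0,R0,s=tool();print(P0.round(1),s["eef_rot"].round(4))
im12=cv2.imread("pics/w12.png")[:,:,::-1]
for nm,im in(("w11",np.load("w11.npz")["im"]),("w12",im12),("w13",np.load("w13.npz")["im"])):
    g=im.max(2).astype(int)
    print(nm,"tip col",g[8:24,324],"width row53",g[53,272:282],g[53,367:377])
    b=(im[:,:,2].astype(int)-im[:,:,0]>40);ys=np.nonzero(b[:,324])[0];print("  blue top",ys.min(),"ring rows",np.nonzero(~b[ys.min():300,324])[0][:20]+ys.min())
E
```

```text
[652.6 -73.9 266.8] [-1.5712  0.0076 -0.0469]
w11 tip col [234 213 186 185 186 163 127  99  98  98 100 100 101 102  94 100] width row53 [226 227 229 228 174 102  96  96  97  95] [ 92  89  90  92 106 157 173 177 179 179]
  blue top 152 ring rows [215 216 217 218 229 230 231 232 242 243 244 245 246 257 258 259 260 261
 272 273]
w12 tip col [242 243 243 244 246 237 174 107 103 105 106 108 107 108 101 108] width row53 [240 240 242 244 202 117 105 103 107 104] [103 104 100 104 136 237 246 244 243 243]
  blue top 152 ring rows [215 216 217 218 228 229 230 231 232 242 243 244 245 246 257 258 259 260
 272 273]
w13 tip col [179 182 178 181 183 150  94  62  63  64  62  69  69  67  68  69] width row53 [176 173 177 172 127  77  65  67  69  68] [ 69  64  62  66  81 131 153 165 173 172]
  blue top 152 ring rows [215 216 217 218 229 230 231 232 242 243 244 245 246 257 258 259 260 272
 273 274]
```

Emit:
play_rows:
  series:
    - [[0.0005, -0.003, 0.001], 0, 1]
    - [[0.001, -0.007, 0.0015], 0, 1]
    - [[0.001, -0.009, 0.0015], 0, 1]
    - [[0.001, -0.009, 0.0015], 0, 1]
    - [[0.001, -0.009, 0.0015], 0, 1]
    - [[0.001, -0.009, 0.0015], 0, 1]
    - [[0.001, -0.009, 0.0015], 0, 1]
    - [[0.001, -0.009, 0.0015], 0, 1]

```text
clock: 25.05
eef_pos: [653.7, -72.5, 275.7]
eef_rot: [-1.571, 0.008, -0.047]
wrist_force: [-0.6, -0.5, -1.2]
finger_gap: 17.4
```

```bash
python3 - <<'E'
from h import *
im,p=shot("wrist","w14");P,R,s=tool();print(s["clock"],P.round(1),s["eef_rot"].round(4),s["qd"].round(3),s["finger_gap"],s["wrist_force"].round(1))
# mirror frame fixed in tool: tilt 35.9 below tool -x
th=np.deg2rad(35.9);u=-R[:,0];n=-R[:,1];X=u*np.cos(th)-n*np.sin(th);Z=u*np.sin(th)+n*np.cos(th)
f=P+29*n+165*X-13*Z;L=np.array([849.2,-82.8,87]);J=np.array([527,-66.8,18])
a=(J-f)/np.linalg.norm(J-f);b=(L-f)/np.linalg.norm(L-f);w=(a+b)/np.linalg.norm(a+b)
print("face",f.round(1),"tilt",np.degrees(np.arccos(Z[2])),"normal error deg",np.degrees(np.arccos(w@-Z)))
for q in([415.9,97,39],[625.3,101.7,39]):
    try: print("cap",disc(im,p,proj(p,q)[0],39,45)[2:])
    except Exception as e: print(e)
t,pt=shot("top","t4")
for nm,q,r in(("cap1",[415.9,97,39],12),("cap2",[625.3,101.7,39],12),("fit",[428,-242,39],12),("fit2",[642,-235,39],12)):
    try: print(nm,disc(t,pt,proj(pt,q)[0],39,r)[1:])
    except Exception as e: print(nm,e)
E
```

```text
25.1 [653.7 -72.5 275.7] [-1.5711  0.0077 -0.0469] [ 0.    -0.    -0.001  0.001  0.001 -0.   ] 17.601122468042107 [-0.4  0.8 -1.7]
face [527.2 -66.6 198.4] tilt 35.45944933540671 normal error deg 0.15392694403942075
cap (array([897.6, -98.9]), array([1140.1, 1269.9]))
cap (array([623.9,  99.5]), array([58.5, 62. ]))
cap1 (array([286, 217,  19,  21, 241], dtype=int32), array([415.1,  91.6]), array([61.1, 71. ]))
cap2 (array([287, 161,  17,  16, 218], dtype=int32), array([623.1,  99.9]), array([57.6, 59. ]))
fit (array([382, 217,  18,  18, 242], dtype=int32), array([ 425.1, -236.9]), array([58.7, 59.9]))
fit2 (array([379, 159,  18,  17, 229], dtype=int32), array([ 634.2, -229.9]), array([58.6, 61.6]))
```

```bash
python3 -c "
from cell import manip
print(manip.sign_off())"
```

```text
the job is handed in; nothing more can be done
None
```

Both loose caps are on the two bare burners, and the job was handed in at about 25 s with the arm still holding the mirror over the wok burner. No verdict was reported.

**Caps:**
- Both went down into their bores. The first met no measurable force and was let go within about 1 mm of home. The second met a light 3 N at its seat.
- From above, both then looked level and central, measuring about 59–60 mm across, as expected. I did not press them down afterwards.
- In the last top view, cap 2 and the two caps already fitted measured normally. Cap 1's outline came out stretched (61 × 71 mm), probably merged with a shadow, so that check is inconclusive.

**Mirror:**
- I gripped it near the tail and tilted it by raising the tail loosely with the head's edge on the worktop. Then I gripped it at 60 N. It did not slip in the grip afterwards.
- The glass centre is at about (527, −67, 198) mm, within about 1 mm of straight above the jet as I measured it (camera calibration is good to about 2 mm).
- It is tilted about 35.5°, facing the tripod camera. That is about 0.2° from the ideal angle by my geometry, with perhaps 0.5–1° of uncertainty. I could not check the tripod camera's own view.
- My measured distance from jet to lens was 322 mm, against the 324 mm given.

**Disagreements:**
- The real fingertips sit about 20 mm above the stated TCP. My first tries at a cap and at the mirror grip therefore closed above them, with no force felt.
- In an earlier scene-camera check, just before the last 9 mm lift, the head appeared 1–2 pixels lower than predicted. The wrist camera's outline estimate of the tilt there was also about 1° lower. I went by the tilting geometry and the unchanged wrist-image edges instead.

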